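Clamp a notebook bundle with a coarse-and-fine press drive

ROBOT

A 6-joint arm with a two-finger parallel gripper is mounted at the origin on the work surface. World frame = base frame: x ahead of the robot, y to its left, z up, the work surface at z = 0. Lengths are in m, angles in rad, forces in N, time in s.
With the tool pointing down it reaches from about 0.425 to 0.95 m from the base axis. Payload 3.5 kg.
Tool frame: the origin (TCP) lies midway between the tips of the shut fingers; the grasp point (between the pads) lies 19 mm behind it; z points along the fingers, y is the line along which they close (so a half turn about z gives the same grasp; the last joint's range is limited). The gripper opens to 85 mm and grips with 20 to 120 N. Pads are 22 mm wide; open, the fingers measure 114 mm over their backs; the gripper's body (76 mm by 85 mm) begins 54 mm behind the grasp point. The pads swing forward as they close: fully open they stand 13 mm farther back than shut.
Start: joints at [1.088, 0.286, 1.577, -0, 1.279, -0.15], TCP at [0.22, 0.638, 0.231] pointing down, gripper open.
Joint ranges: [-2.77, 2.77], [-0.9, 2.22], [0.21, 2.48], [-1.53, 4.67], [0.24, 2.81], [-2.84, 2.84]. Speed limits (rad/s): [2.79, 2.79, 3.14, 3.14, 3.14, 3.14].

INTERFACE

Orientations are given as a unit quaternion [x, y, z, w].
In Python, from plant import * gives the robot as it stands.
- The arm moves only by the tool move_arm, never from a script. Its argument "moves" is a list of rows, each a list of 3 entries, a list of its own where there are three numbers: the opening, from 0 (shut) to 1 (fully open), then the shift along the tool's x, y, z in m, then the turn, a rotation vector about the tool's x, y, z in rad. A call has exactly 10 rows; each row shifts and turns the commanded pose from where the row before left it, along the tool's axes as they then stand; what a row does not reach is not made up. A row lasts 1/12 s, in which the tool goes at most 41.7 mm and 7.16 degrees, less where a joint would pass 70% of its speed; a pose out of reach is approached as far as the arm can. A call is refused whole if a number of a shift passes 0.0417 or a number of a turn 0.125, either way. A call with a gripper value outside its range is refused whole. The fingers move at their own pace and stop on an object; "grip_force" is the grip in N (left out, the last holds). Time passes only in rows, so rows that do not move let the fingers close, or fill a call up. It gives the time, the measured TCP pose, the force, the opening and the grip force at its end, in the units of the state.
- get_state(): the state, without advancing time (a new reading comes with each control period).
- read_camera(name): name is "scene" or "top" or "wrist"; returns the picture (384x512x3 uint8, red, green, blue); there is no depth.
- camera_params(name): a dict with "fx", "fy", "cx", "cy" (pixels), "rvec" (rotation vector, rad) and "tvec" (3), from world to camera coordinates, as OpenCV has them; the wrist camera has in their place "tool_from_camera" (4x4, takes a point from camera to tool coordinates, whose origin is the TCP and whose axes are the flange's). Camera axes: x right, y down, z forward; pixel columns grow to the right and rows downward; lengths in m; the calibration is good to about 2 mm. A picture is of the moment at which its call begins: read the wrist's pose just before it. camera_params takes no time and is no camera call.
- sign_off(): hands the job in; it is judged then, once.
The state is a dict: "time": time; "qpos": joint angles; "dq": joint speeds; "joint_efforts": joint torques, N m; "eef_pos": TCP position; "tcp_rot": TCP orientation; "contact_force": force on the tool from outside, world axes, zero at the start; "wrist_torque": the same for the moment, N m; "opening": opening from 0.0 (shut) to 1.0 (fully open); "finger_force": force on a finger pad.
Only numpy, scipy, OpenCV 4.12 (cv2) and the standard library are available. Lean on these libraries where they do the work, as an engineer would, in place of code of your own. Each camera call takes 0.05 s, during which the arm holds its last target. There are 200 camera calls.

TASK

Clamp the purple notebook bundle in the bench press: turn the big black outer ring clockwise until the jaw has pushed the bundle squarely against the steel plate of the pressure head and the dial needle rests in the yellow zone, then leave the ring alone. Next turn only the small orange knob on top of it clockwise, until the needle stands in the green zone, and let go. Never let the needle run into the red, do not take the needle past the yellow with the outer ring, and leave the other things on the table where they are.

Things in the scene. Friction and masses are not known exactly. Their poses are not given: they have to be found in the camera images.
- press: Bench press fixed to the table: slate base 150 x 390 x 20 mm, at its -y end a beige gear box (y -200 to -80 mm, top 75 mm above the table) bearing the coaxial knobs (axis vertical, at x 0, y -140 mm). Origin on the table under the bed, z up. Only the knobs stand above 90 mm. The outer ring drives a jaw along +y; the inner knob drives the slate pressure head at the other end along -y.
- bed (a point): Middle of the bed, on the base's top, above the press's origin. The black nose of the jaw (100 mm wide) has its face 33 to 45 mm in -y of it at the start; where exactly differs each time and is not reported. The steel plate of the pressure head (120 mm wide, on a 2.5 N/mm spring) has its face 24 mm in +y of it at the start.
- ring_mid (a point): Centre of the black outer ring of the knob pair (coarse drive), on the axis at half its height. The ring is a knurled cylinder 60 mm in diameter and 24 mm high, from 88 to 112 mm above the table, with free room below it of 13 mm to the gear box (but for a 40 mm collar). Its z is up.
- knob_mid (a point): Centre of the orange inner knob (fine drive), on the same axis at half its height: a cylinder 26 mm in diameter and 30 mm high, from 115 to 145 mm above the table, just above the ring.
- outer_ring (a joint): Turn of the outer ring, rad; 0 at the start, grows clockwise seen from above (limits -0.3 and 4.5). 12 mm of jaw travel per rad; the jaw has 17 to 29 mm to go before bundle and plate meet. Friction about 0.35 N m; stays where it is left.
- inner_knob (a joint): Turn of the inner knob, rad; 0 at the start, grows clockwise seen from above (limits -2 and 5). It moves the pressure head 2.4 mm per rad towards the jaw. Friction about 0.1 N m; stays where it is left; turns independently of the ring.
- needle (a joint): Black needle of the force dial, rad; 0.12 per N of squeeze; 0 points to the press's -y, grows clockwise from above. Yellow 0.48 to 0.96, green 1.50 to 1.92, red from 2.20. It rises 0.3 per mm of jaw or head travel once the bundle is on the plate (3.6 per rad of the ring, 0.72 per rad of the knob); before that it stays near 0.
- dial (a point): Centre of the white dial face, 106 mm in diameter, 80 mm above the table, on top of the slate pressure head, 104 mm in +y of the press's origin.
- bundle: Four purple notebooks with a white band, one rigid block 100 x 40 x 60 mm (x, y, z), 0.2 kg, standing loose on the press's bed between jaw and plate, 6 to 22 mm from the jaw's nose and up to 3 degrees askew. Origin under its centre, 20 mm above the table; y across the covers.
- tape_roll: Bystander: white tape roll, 100 mm across, 22 mm high, lying flat.
- spare_stack: Bystander: stack of purple notebooks, 140 x 100 x 60 mm.
- tall_stack: Bystander: stack of purple notebooks, 150 x 110 x 108 mm.
- glue: Bystander: white bottle with red cap, 60 mm across, 150 mm high.
- screwdriver: Bystander: screwdriver lying on the table.
- brush: Bystander: brush lying on the table.
- mug: Bystander: blue mug, 80 mm across, 90 mm high.

How it is judged:
By the outcome, as a careful person would: the job done as asked, in the order asked, and still so for the second after the job is handed in, with the robot touching nothing.
It also fails if it takes over 64 s, if anything falls off the work surface, if the arm or the gripper's body presses on something with over 40 N, if the wrist force passes 120 N, or if a joint passes its speed limit or range.

## Working session

There is one attempt and no reset: what is moved stays moved. The work goes in short steps, Python scripts to look and compute and a tool call to move; the robot and the scene stay as the last step left them, time stands still between calls to the robot, and variables do not carry over. Pictures are saved under pics/ and viewed, at most 10 in all, crops included, and the job is handed in when it is done.

Besides the shell and the picture viewer there is one more tool, called after "Emit:" as name([rows], argument=value, ...), one row to a line, values as JSON. move_arm: Moves the arm, as the interface text tells. Its arguments: {"type":"object","properties":{"moves":{"type":"array"},"grip_force":{"type":"number"}},"required":["moves"]}

```bash
mkdir -p pics; cat > h.py <<'E'
from plant import *
import numpy as np, cv2
def cam(n):
    p=camera_params(n); K=np.array([[p['fx'],0,p['cx']],[0,p['fy'],p['cy']],[0,0,1.]])
    if 'rvec' in p:
        R=cv2.Rodrigues(np.array(p['rvec'],float))[0]; t=np.array(p['tvec'],float).ravel(); return K,R,t
    return K,np.array(p['tool_from_camera'])
def ray(n,uv,z):
    K,R,t=cam(n); uv=np.atleast_2d(uv).astype(float)
    d=(R.T@np.linalg.inv(K)@np.c_[uv,np.ones(len(uv))].T).T; c=-R.T@t
    return c+d*((z-c[2])/d[:,2])[:,None]
def proj(n,P):
    K,R,t=cam(n); q=(K@(R@np.atleast_2d(P).T+t[:,None])).T; return q[:,:2]/q[:,2:]
def shot(n,f,crop=None,s=1):
    im=read_camera(n)
    b=im[...,::-1].copy()
    np.save('pics/'+f+'.npy',im)
    if crop: b=b[crop[1]:crop[3],crop[0]:crop[2]]
    cv2.imwrite('pics/'+f+'.png',cv2.resize(b,None,fx=s,fy=s,interpolation=cv2.INTER_CUBIC)); return im
E
python3 - <<'E'
from h import *
s=get_state(); print({k:np.round(v,3) for k,v in s.items()})
a=shot('top','t0'); 
for n in('top','scene'):
    K,R,t=cam(n); print(n,-R.T@t, K[0,0])
b=read_camera('scene'); np.save('pics/s0.npy',b)
cv2.imwrite('pics/ts.png',cv2.resize(np.hstack([a,b])[...,::-1],(800,300),interpolation=cv2.INTER_AREA))
print(cam('wrist'))
E
```

```text
{'time': np.float64(0.0), 'qpos': array([ 1.088,  0.287,  1.578, -0.   ,  1.279, -0.15 ]), 'dq': array([-0.   ,  0.001,  0.   ,  0.002,  0.   ,  0.002]), 'joint_efforts': array([-1.0000e-03, -4.0598e+01, -2.9263e+01, -0.0000e+00,  6.0000e-03,
       -0.0000e+00]), 'eef_pos': array([0.22 , 0.637, 0.23 ]), 'tcp_rot': array([ 0.166,  0.986, -0.001, -0.   ]), 'contact_force': array([-0.343, -0.179,  0.59 ]), 'wrist_torque': array([ 0.023, -0.033,  0.031]), 'finger_force': np.float64(0.0), 'opening': np.float64(0.997)}
top [ 0.37308155 -0.00334164  1.6098968 ] 450.6153359828342
scene [1.48078824 0.27503154 0.85663585] 374.4159517809232
(array([[299.9384281 ,   0.        , 255.89757707],
       [  0.        , 299.9384281 , 192.53215721],
       [  0.        ,   0.        ,   1.        ]]), array([[-4.14986209e-04, -9.47681353e-01, -3.19217608e-01,
         8.08970903e-02],
       [ 9.99999913e-01, -4.03049134e-04, -1.03453018e-04,
        -6.76830832e-04],
       [-3.06198844e-05, -3.19217623e-01,  9.47681438e-01,
        -1.41788021e-01],
       [ 0.00000000e+00,  0.00000000e+00,  0.00000000e+00,
         1.00000000e+00]]))
```

View pics/t0.png

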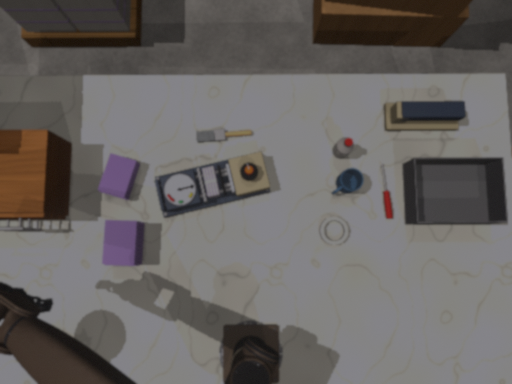

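The top view shows the press with its dial near (181,189) and its knobs near (249,171). The press lies along image x, tilted slightly. Next I'll measure both by colour.

```bash
python3 - <<'E'
from h import *
a=np.load('pics/t0.npy'); hsv=cv2.cvtColor(a,cv2.COLOR_RGB2HSV)
def big(m,roi):
    z=np.zeros_like(m); x0,y0,x1,y1=roi; z[y0:y1,x0:x1]=m[y0:y1,x0:x1]
    c=max(cv2.findContours(z,0,2)[0],key=cv2.contourArea); return c
c=big(cv2.inRange(hsv,(5,150,120),(22,255,255)),(235,155,265,190)); (k,r)=cv2.minEnclosingCircle(c); print('knob',k,r,cv2.contourArea(c),ray('top',k,.145))
d=big(cv2.inRange(hsv,(0,0,110),(180,60,255)),(160,168,202,212)); (e,r2)=cv2.minEnclosingCircle(d); print('dial',e,r2,ray('top',e,.08))
K=ray('top',k,.145)[0];D=ray('top',e,.08)[0]; v=D-K; print('dist',np.hypot(*v[:2]),'yaw of +y',np.arctan2(v[1],v[0]), 'reach',np.hypot(*K[:2]))
print(proj('scene',[K,D]))
b=a[140:225,145:280,::-1]; cv2.imwrite('pics/c1.png',cv2.resize(b,None,fx=5.5,fy=5.5,interpolation=cv2.INTER_CUBIC))
E
```

```text
knob (248.5, 169.5) 2.9155757427215576 13.0 [[0.61542139 0.00635307 0.145     ]]
dial (179.38235473632812, 188.94117736816406) 15.246206283569336 [[0.55983387 0.2435722  0.08      ]]
dist 0.2436450074141604 yaw of +y 1.8009730630670788 reach 0.6154541759749247
[[248.40121506 193.20605463]
 [326.14217454 209.05240237]]
```

View pics/c1.png

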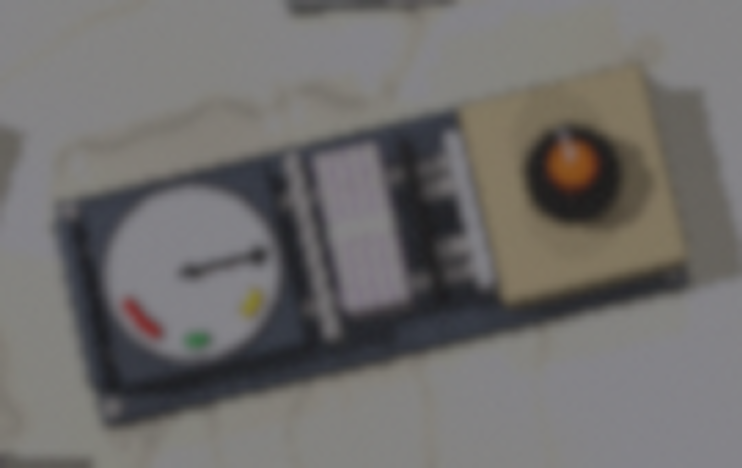

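View pics/ts.png

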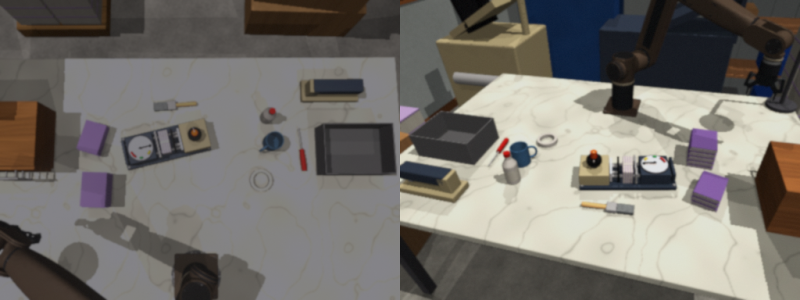

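The crop shows the needle at zero and the bundle loose between jaw and plate. Knob-to-dial distance is 243.6 mm against 244 given, so the measurement holds. The knob axis is near (0.613, 0.006). Now I'll work out the transfer in tool axes.

```bash
cat >> h.py <<'E'
from scipy.spatial.transform import Rotation as Ro
def delta(target):
    s=get_state(); R=Ro.from_quat(s['tcp_rot']); return R.inv().apply(np.array(target)-s['eef_pos'])
E
python3 - <<'E'
from h import *
print(ray('top',(249.2,171.5),.112), delta([.613,.006,.23]))
E
```

```text
[[0.61405482 0.00423891 0.112     ]] [-0.57753042 -0.46846568  0.00087517]
```

Emit:
move_arm([
  [1,[-0.0289,-0.0234,0],[0,0,0]],
  [1,[-0.0289,-0.0234,0],[0,0,0]],
  [1,[-0.0289,-0.0234,0],[0,0,0]],
  [1,[-0.0289,-0.0234,0],[0,0,0]],
  [1,[-0.0289,-0.0234,0],[0,0,0]],
  [1,[-0.0289,-0.0234,0],[0,0,0]],
  [1,[-0.0289,-0.0234,0],[0,0,0]],
  [1,[-0.0289,-0.0234,0],[0,0,0]],
  [1,[-0.0289,-0.0234,0],[0,0,0]],
  [1,[-0.0289,-0.0234,0],[0,0,0]],
])

```text
time: 0.93
eef_pos: [0.4175, 0.3206, 0.2309]
tcp_rot: [0.166, 0.986, -0.0, -0.0]
contact_force: [0.9, 0.9, -0.4]
opening: 0.998
finger_force: 0.0
```

Emit:
move_arm([
  [1,[-0.0289,-0.0234,0],[0,0,0]],
  [1,[-0.0289,-0.0234,0],[0,0,0]],
  [1,[-0.0289,-0.0234,0],[0,0,0]],
  [1,[-0.0289,-0.0234,0],[0,0,0]],
  [1,[-0.0289,-0.0234,0],[0,0,0]],
  [1,[-0.0289,-0.0234,0],[0,0,0]],
  [1,[-0.0289,-0.0234,0],[0,0,0]],
  [1,[-0.0289,-0.0234,0],[0,0,0]],
  [1,[-0.0289,-0.0234,0],[0,0,0]],
  [1,[-0.0289,-0.0234,0],[0,0,0]],
])

```text
time: 1.77
eef_pos: [0.6142, 0.0051, 0.2307]
tcp_rot: [0.166, 0.986, 0.0, -0.001]
contact_force: [-0.1, 1.0, 0.1]
opening: 0.995
finger_force: 0.0
```

Emit:
move_arm([
  [1,[0,0,0],[0,0,-0.12]],
  [1,[0,0,0],[0,0,-0.12]],
  [1,[0,0,0],[0,0,-0.12]],
  [1,[0,0,0],[0,0,-0.12]],
  [1,[0,0,0],[0,0,-0.12]],
  [1,[0,0,0],[0,0,-0.12]],
  [1,[0,0,0],[0,0,-0.12]],
  [1,[0,0,0],[0,0,-0.12]],
  [1,[0,0,0],[0,0,0]],
  [1,[0,0,0],[0,0,0]],
])

```text
time: 2.6
eef_pos: [0.6136, 0.0069, 0.2308]
tcp_rot: [-0.307, 0.952, 0.0, -0.0]
contact_force: [0.5, 1.0, -0.2]
opening: 0.997
finger_force: 0.0
```

```bash
cat >> h.py <<'E'
def wray(uv,z,s):
    K,T=cam('wrist'); R=Ro.from_quat(s['tcp_rot']).as_matrix(); 
    c=R@T[:3,3]+s['eef_pos']; d=(R@T[:3,:3]@np.linalg.inv(K)@np.array([uv[0],uv[1],1.]))
    return c+d*(z-c[2])/d[2]
E
python3 - <<'E'
from h import *
s=get_state(); print(s['eef_pos'],s['tcp_rot'],s['qpos'],s['time'])
a=shot('wrist','w1'); hsv=cv2.cvtColor(a,cv2.COLOR_RGB2HSV)
m=cv2.inRange(hsv,(5,150,80),(22,255,255)); cs=sorted(cv2.findContours(m,0,2)[0],key=cv2.contourArea)[-3:]
for c in cs: k,r=cv2.minEnclosingCircle(c); print(k,r,cv2.contourArea(c),wray(k,.145,s))
E
```

```text
[0.61358214 0.00687288 0.23076545] [-3.07038391e-01  9.51697000e-01  2.33913001e-04 -4.36947382e-04] [-1.53993639e-01  1.53984902e-01  1.73373914e+00  2.65281638e-05
  1.25485953e+00 -2.34895738e+00] 2.6
(264.0, 186.0) 9.999999747378752e-05 0.0 [0.60181696 0.00462537 0.145     ]
(245.5, 212.5) 0.7072067856788635 0.5 [0.62899599 0.00575947 0.145     ]
(251.0, 194.84210205078125) 19.262104034423828 754.5 [6.13905468e-01 5.47364982e-04 1.45000000e-01]
```

View pics/w1.png

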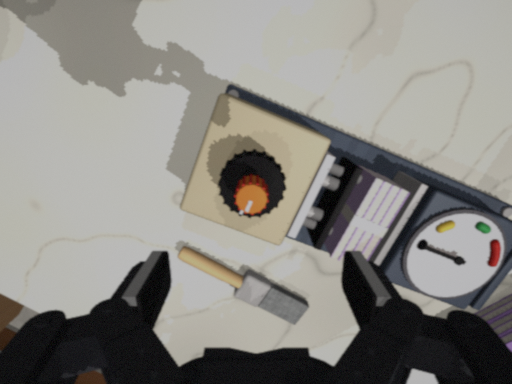

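The wrist view shows the ring centred near (252,184), the orange knob's top near (252,200), and the dial at (455,252).

```bash
python3 - <<'E'
from h import *
s=get_state(); a=np.load('pics/w1.npy'); hsv=cv2.cvtColor(a,cv2.COLOR_RGB2HSV)
roi=np.zeros(a.shape[:2],np.uint8); cv2.circle(roi,(252,188),50,255,-1)
m=cv2.inRange(hsv,(5,150,185),(25,255,255))&roi; p=cv2.findNonZero(m); k,r=cv2.minEnclosingCircle(p); print('top',k,r,wray(k,.145,s))
dark=cv2.inRange(hsv,(0,0,0),(180,255,70))&roi; dark=cv2.morphologyEx(dark,cv2.MORPH_OPEN,np.ones((3,3)))
c=max(cv2.findContours(dark,0,2)[0],key=cv2.contourArea); k,r=cv2.minEnclosingCircle(c); print('ring',k,r,cv2.boundingRect(c),wray(k,.105,s),wray(k,.112,s))
t=wray((455,252),.08,s); print('dial',t)
print(delta([.613,.005,.08]))
E
```

```text
top (251.5, 200.0) 11.543496131896973 [0.6173744  0.00340413 0.145     ]
ring (251.71156311035156, 182.8272705078125) 33.56947708129883 (219, 150, 66, 63) [0.61557257 0.00170911 0.105     ] [6.13807552e-01 5.59034804e-04 1.12000000e-01]
dial [0.55570849 0.2342047  0.08      ]
[ 0.00150138 -0.00118747  0.15089372]
```

Emit:
move_arm([
  [1,[0.0016,-0.0037,0],[0,0,0]],
  [1,[0,0,0.019],[0,0,0]],
  [1,[0,0,0.019],[0,0,0]],
  [1,[0,0,0.019],[0,0,0]],
  [1,[0,0,0.019],[0,0,0]],
  [1,[0,0,0.019],[0,0,0]],
  [1,[0,0,0.019],[0,0,0]],
  [1,[0,0,0.019],[0,0,0]],
  [1,[0,0,0.018],[0,0,0]],
  [1,[0,0,0],[0,0,0]],
])

```text
time: 3.48
eef_pos: [0.6117, 0.003, 0.0757]
tcp_rot: [-0.308, 0.951, 0.002, -0.004]
contact_force: [-1.3, 0.4, -1.1]
opening: 1.0
finger_force: 0.0
```

Emit:
move_arm([
  [0.8,[0,0,0],[0,0,0]],
  [0.7,[0,0,0],[0,0,0]],
  [0.5,[0,0,0],[0,0,0]],
  [0.5,[0,0,0],[0,0,0]],
  [0.5,[0,0,0],[0,0,0]],
  [0.5,[0,0,0],[0,0,0]],
  [0.5,[0,0,0],[0,0,0]],
  [0.5,[0,0,0],[0,0,0]],
  [0.5,[0,0,0],[0,0,0]],
  [0.5,[0,0,0],[0,0,0]],
], grip_force=50)

```text
time: 4.32
eef_pos: [0.6153, 0.0032, 0.0824]
tcp_rot: [-0.308, 0.951, 0.0, 0.001]
contact_force: [-3.6, 1.5, 6.0]
opening: 0.686
finger_force: 58.1
```

```bash
python3 - <<'E'
from h import *
s=get_state(); print({k:np.round(s[k],3) for k in('time','eef_pos','qpos','contact_force','wrist_torque','opening','finger_force')})
a=read_camera('top');b=read_camera('scene'); np.save('pics/t1.npy',a);np.save('pics/s1.npy',b)
D=proj('scene',[.558,.241,.08])[0].astype(int);print(D)
f=lambda im,c,w,h:cv2.resize(im[c[1]-h:c[1]+h,c[0]-w:c[0]+w,::-1],(480,360),interpolation=cv2.INTER_CUBIC)
cv2.imwrite('pics/c2.png',np.hstack([f(a,(214,185),72,54),f(b,(300,195),72,54)])[:, :960][:, ::1] if 0 else cv2.resize(np.hstack([f(a,(214,185),72,54),f(b,(300,195),72,54)]),(800,300)))
E
```

```text
{'time': np.float64(4.317), 'eef_pos': array([0.615, 0.003, 0.082]), 'qpos': array([-1.600e-01,  3.170e-01,  1.831e+00,  1.000e-03,  9.930e-01,
       -2.358e+00]), 'contact_force': array([-3.55 ,  1.49 ,  5.977]), 'wrist_torque': array([ 0.648,  0.789, -0.077]), 'opening': np.float64(0.686), 'finger_force': np.float64(58.093)}
[325 208]
```

View pics/c2.png

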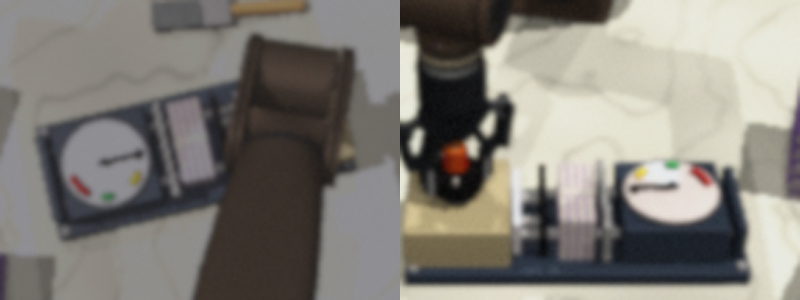

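Both views show the ring gripped and the dial in clear sight, with the needle at 0. I'll turn 1.2 rad, which can't yet make contact, and write a needle reader.

Emit:
move_arm([
  [0.5,[0,0,0],[0,0,0.12]],
  [0.5,[0,0,0],[0,0,0.12]],
  [0.5,[0,0,0],[0,0,0.12]],
  [0.5,[0,0,0],[0,0,0.12]],
  [0.5,[0,0,0],[0,0,0.12]],
  [0.5,[0,0,0],[0,0,0.12]],
  [0.5,[0,0,0],[0,0,0.12]],
  [0.5,[0,0,0],[0,0,0.12]],
  [0.5,[0,0,0],[0,0,0.12]],
  [0.5,[0,0,0],[0,0,0.12]],
])

```text
time: 5.25
eef_pos: [0.6153, 0.0046, 0.0824]
tcp_rot: [0.284, 0.959, 0.001, 0.0]
contact_force: [-3.7, 6.1, 6.1]
opening: 0.691
finger_force: 58.2
```

```bash
cat >> h.py <<'E'
DC=np.array([.5585,.2415,.08]); YAW=1.801
def needle(n,im):
    """needle angle: dial rectified about its found white centre, darkest radius"""
    hsv=cv2.cvtColor(im,cv2.COLOR_RGB2HSV); px=proj(n,DC)[0]
    g=hsv[...,2].astype(np.float32)
    a=np.arange(-.4,2.8,.01); r=np.arange(.012,.036,.001)
    best=None
    c=px_center(n,im)
    A,Rr=np.meshgrid(a,r,indexing='ij'); w=YAW-np.pi-A
    P=np.stack([c[0]+Rr*np.cos(w),c[1]+Rr*np.sin(w),np.full_like(A,.08)],-1).reshape(-1,3)
    q=proj(n,P).astype(np.float32).reshape(A.shape+(2,))
    v=cv2.remap(g,q[...,0],q[...,1],cv2.INTER_LINEAR).mean(1)
    v=cv2.GaussianBlur(v[:,None],(1,15),0,borderType=cv2.BORDER_REPLICATE).ravel()
    d=np.clip(np.median(v)-v-.35*(np.median(v)-v.min()),0,None)
    i=v.argmin(); s=slice(max(0,i-25),i+26)
    return round(float((a[s]*d[s]).sum()/d[s].sum()),3), int(v.min()), int(np.median(v))
def px_center(n,im):
    hsv=cv2.cvtColor(im,cv2.COLOR_RGB2HSV); px=proj(n,DC)[0]
    roi=np.zeros(im.shape[:2],np.uint8); cv2.circle(roi,tuple(px.astype(int)),24,255,-1)
    t=np.percentile(hsv[...,2][roi>0],85)*.75
    m=((hsv[...,2]>t)&(roi>0)).astype(np.uint8); m=cv2.morphologyEx(m,cv2.MORPH_CLOSE,np.ones((5,5)))
    c=max(cv2.findContours(m,0,2)[0],key=cv2.contourArea); e=cv2.fitEllipse(cv2.convexHull(c))
    w=ray(n,e[0],.08)[0]
    return w if np.hypot(*(w-DC)[:2])<.008 else DC
def look(tag):
    s=get_state(); a=read_camera('top');b=read_camera('scene'); np.save('pics/t_%s.npy'%tag,a);np.save('pics/s_%s.npy'%tag,b)
    print('t',round(float(s['time']),2),'q6',s['qpos'][5].round(3),s['eef_pos'].round(4),'F',s['contact_force'].round(1),'M',s['wrist_torque'].round(2),'op',round(float(s['opening']),3))
    for n,im in(('top',a),('scene',b)): print(n,needle(n,im),px_center(n,im).round(4))
    return a,b
def view(a,b,f):
    g=lambda im,c,w,h:cv2.resize(im[c[1]-h:c[1]+h,c[0]-w:c[0]+w,::-1],(400,300),interpolation=cv2.INTER_CUBIC)
    cv2.imwrite('pics/%s.png'%f,np.hstack([g(a,(205,185),64,48),g(b,(310,200),56,42)]))
E
python3 - <<'E'
from h import *
for i in'01':
  for n in('top','scene'): im=np.load(f'pics/{n[0]}{i}.npy'); print(n,needle(n,im),px_center(n,im))
view(*look('2'),'c3')
E
```

```text
top (-0.089, 92, 133) [0.5585 0.2415 0.08  ]
scene (0.172, 138, 210) [0.5585 0.2415 0.08  ]
top (-0.08, 98, 145) [0.5585 0.2415 0.08  ]
scene (0.159, 134, 217) [0.5585 0.2415 0.08  ]
t 5.25 q6 -1.154 [0.6153 0.0046 0.0824] F [-3.7  6.1  6.1] M [1.1  0.52 0.39] op 0.691
top (-0.079, 98, 145) [0.5585 0.2415 0.08  ]
scene (0.159, 134, 217) [0.5585 0.2415 0.08  ]
```

View pics/c3.png

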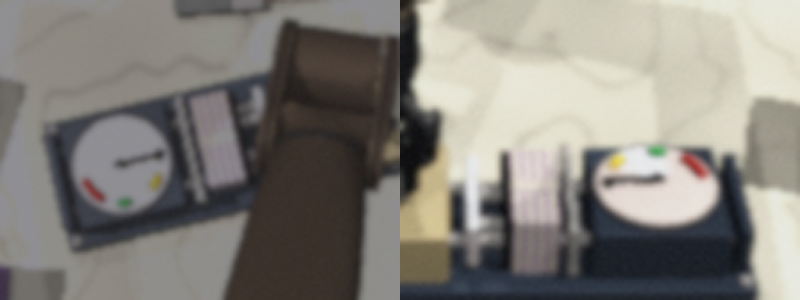

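Needle still at 0. The jaw has advanced, and in the scene view the plate gap looks about 5 mm. I'll calibrate the reader from the yellow and green marks, centred at 0.72 and 1.71 rad.

```bash
cat >> h.py <<'E'
def marks(n,im):
    """dial centre and zero direction from the yellow and green marks"""
    hsv=cv2.cvtColor(im,cv2.COLOR_RGB2HSV); roi=np.zeros(im.shape[:2],np.uint8); cv2.circle(roi,tuple(proj(n,DC)[0].astype(int)),24,255,-1)
    out=[]
    for lo,hi in(((20,110,80),(35,255,255)),((45,90,40),(85,255,255))):
        m=cv2.inRange(hsv,lo,hi)&roi; wt=m/255.*hsv[...,1]; y,x=np.nonzero(wt); w=wt[y,x]
        out.append(ray(n,((x*w).sum()/w.sum(),(y*w).sum()/w.sum()),.08)[0])
    z=[complex(*p[:2]) for p in out]
    # z_k = c + R*exp(-i*th_k), R complex holds radius and zero direction
    e=np.exp(-1j*np.array([.72,1.71])); R=(z[0]-z[1])/(e[0]-e[1]); c=z[0]-R*e[0]
    return c,abs(R),np.angle(R)
def needle2(n,im,cal):
    global px_center,YAW
    c,_,ang=cal; px_center=lambda n,im:np.array([c.real,c.imag,.08]); YAW=ang+np.pi
    return needle(n,im)
E
python3 - <<'E'
from h import *
for n in('top','scene'):
  for f in('0','1','_2'):
    im=np.load(f'pics/{n[0]}{f}.npy'); cal=marks(n,im); print(n,np.round(cal,4),needle2(n,im,cal))
E
```

```text
top [ 0.56  +0.2419j  0.0418+0.j     -1.365 +0.j    ] (-0.045, 92, 133)
top [ 0.5584+0.241j  0.0402+0.j    -1.3414+0.j   ] (-0.088, 98, 145)
top [ 0.5584+0.241j  0.0402+0.j    -1.3412+0.j   ] (-0.087, 98, 145)
scene [ 0.5585+0.2411j  0.0436+0.j     -1.3286+0.j    ] (0.176, 138, 210)
scene [ 0.5586+0.2412j  0.0437+0.j     -1.3271+0.j    ] (0.171, 134, 217)
scene [ 0.5585+0.2412j  0.0437+0.j     -1.3267+0.j    ] (0.17, 134, 217)
```

```bash
sed -i "s/np.full_like(A,.08)/np.full_like(A,NZ)/; s/^DC=/NZ=.08; DC=/" h.py
python3 - <<'E'
import h; from h import *
for z in(.082,.084,.086,.088):
  h.NZ=z
  print(z,[needle2(n,np.load(f'pics/{n[0]}{f}.npy'),(.5585+.2412j,0,-1.336)) for n in('top','scene') for f in('0','_2')])
E
```

```text
0.082 [(-0.074, 92, 133), (-0.064, 98, 145), (0.073, 135, 214), (0.06, 131, 218)]
0.084 [(-0.061, 92, 133), (-0.051, 98, 145), (-0.026, 136, 211), (-0.035, 131, 217)]
0.086 [(-0.047, 92, 133), (-0.037, 98, 145), (-0.117, 138, 210), (-0.131, 134, 216)]
0.088 [(-0.034, 92, 133), (-0.024, 98, 145), (-0.193, 141, 210), (-0.203, 138, 216)]
```

Emit:
move_arm([
  [0.5,[0,0,0],[0,0,0.1]],
  [0.5,[0,0,0],[0,0,0.1]],
  [0.5,[0,0,0],[0,0,0.05]],
  [0.5,[0,0,0],[0,0,0]],
  [0.5,[0,0,0],[0,0,0]],
  [0.5,[0,0,0],[0,0,0]],
  [0.5,[0,0,0],[0,0,0]],
  [0.5,[0,0,0],[0,0,0]],
  [0.5,[0,0,0],[0,0,0]],
  [0.5,[0,0,0],[0,0,0]],
])

```text
time: 6.18
eef_pos: [0.6155, 0.0049, 0.0824]
tcp_rot: [0.401, 0.916, 0.002, 0.0]
contact_force: [-1.6, 7.2, 6.1]
opening: 0.687
finger_force: 58.2
```

Needle height 0.084 makes both cameras agree; I add 0.045 as the offset.

```bash
cat >> h.py <<'E'
NZ=.084
def look(tag):
    s=get_state(); a=read_camera('top');b=read_camera('scene'); np.save('pics/t_%s.npy'%tag,a);np.save('pics/s_%s.npy'%tag,b)
    r=Ro.from_quat(s['tcp_rot']).as_matrix()[:,0]; yaw=np.arctan2(r[1],r[0])
    print('t',round(float(s['time']),2),'yaw',yaw.round(3),'q6',s['qpos'][5].round(3),s['eef_pos'].round(4),'F',s['contact_force'].round(1),'M',s['wrist_torque'].round(2),'op',round(float(s['opening']),3))
    print('needle',[round(needle2(n,im,(.5585+.2412j,0,-1.336))[0]+.045,3) for n,im in(('top',a),('scene',b))])
    return a,b
E
python3 -c "
from h import *
look('3')"
```

```text
t 6.18 yaw 2.317 q6 -0.907 [0.6155 0.0049 0.0824] F [-1.6  7.2  6.1] M [ 0.9   0.51 -0.37] op 0.687
needle [-0.005, 0.01]
```

Emit:
move_arm([
  [0.5,[0,0,0],[0,0,0.06]],
  [0.5,[0,0,0],[0,0,0.04]],
  [0.5,[0,0,0],[0,0,0]],
  [0.5,[0,0,0],[0,0,0]],
  [0.5,[0,0,0],[0,0,0]],
  [0.5,[0,0,0],[0,0,0]],
  [0.5,[0,0,0],[0,0,0]],
  [0.5,[0,0,0],[0,0,0]],
  [0.5,[0,0,0],[0,0,0]],
  [0.5,[0,0,0],[0,0,0]],
])

```text
time: 7.12
eef_pos: [0.6156, 0.0049, 0.0824]
tcp_rot: [0.446, 0.895, 0.002, 0.0]
contact_force: [-2.8, 7.2, 6.3]
opening: 0.685
finger_force: 58.1
```

```bash
python3 -c "
from h import *
look('4')"
```

```text
t 7.12 yaw 2.217 q6 -0.807 [0.6156 0.0049 0.0824] F [-2.8  7.2  6.3] M [ 1.01  0.49 -0.26] op 0.685
needle [-0.005, 0.01]
```

Emit:
move_arm([
  [0.5,[0,0,0],[0,0,0.06]],
  [0.5,[0,0,0],[0,0,0.06]],
  [0.5,[0,0,0],[0,0,0]],
  [0.5,[0,0,0],[0,0,0]],
  [0.5,[0,0,0],[0,0,0]],
  [0.5,[0,0,0],[0,0,0]],
  [0.5,[0,0,0],[0,0,0]],
  [0.5,[0,0,0],[0,0,0]],
  [0.5,[0,0,0],[0,0,0]],
  [0.5,[0,0,0],[0,0,0]],
])

```text
time: 8.05
eef_pos: [0.6157, 0.005, 0.0824]
tcp_rot: [0.499, 0.867, 0.002, 0.0]
contact_force: [-2.4, 8.4, 5.6]
opening: 0.683
finger_force: 58.1
```

```bash
python3 -c "
from h import *
view(*look('5'),'c5')"
```

```text
t 8.05 yaw 2.097 q6 -0.687 [0.6157 0.005  0.0824] F [-2.4  8.4  5.6] M [ 1.    0.46 -0.34] op 0.683
needle [-0.006, 0.011]
```

View pics/c5.png

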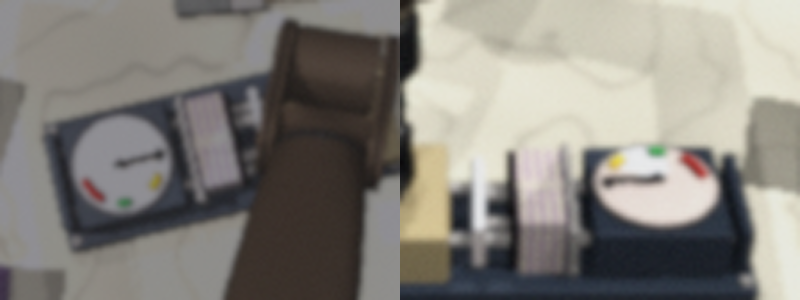

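The bundle has moved and only a sliver of gap is left before the plate. The needle is still at 0.

Emit:
move_arm([
  [0.5,[0,0,0],[0,0,0.06]],
  [0.5,[0,0,0],[0,0,0.06]],
  [0.5,[0,0,0],[0,0,0]],
  [0.5,[0,0,0],[0,0,0]],
  [0.5,[0,0,0],[0,0,0]],
  [0.5,[0,0,0],[0,0,0]],
  [0.5,[0,0,0],[0,0,0]],
  [0.5,[0,0,0],[0,0,0]],
  [0.5,[0,0,0],[0,0,0]],
  [0.5,[0,0,0],[0,0,0]],
])

```text
time: 8.98
eef_pos: [0.6158, 0.0051, 0.0824]
tcp_rot: [0.55, 0.835, 0.002, 0.0]
contact_force: [-1.4, 7.2, 5.4]
opening: 0.689
finger_force: 58.1
```

```bash
python3 -c "
from h import *
view(*look('6'),'c6')"
```

```text
t 8.98 yaw 1.977 q6 -0.567 [0.6158 0.0051 0.0824] F [-1.4  7.2  5.4] M [ 1.09  0.43 -0.3 ] op 0.689
needle [-0.007, 0.01]
```

Emit:
move_arm([
  [0.5,[0,0,0],[0,0,0.06]],
  [0.5,[0,0,0],[0,0,0.06]],
  [0.5,[0,0,0],[0,0,0]],
  [0.5,[0,0,0],[0,0,0]],
  [0.5,[0,0,0],[0,0,0]],
  [0.5,[0,0,0],[0,0,0]],
  [0.5,[0,0,0],[0,0,0]],
  [0.5,[0,0,0],[0,0,0]],
  [0.5,[0,0,0],[0,0,0]],
  [0.5,[0,0,0],[0,0,0]],
])

```text
time: 9.92
eef_pos: [0.616, 0.0052, 0.0824]
tcp_rot: [0.599, 0.801, 0.003, 0.0]
contact_force: [-1.9, 8.3, 4.8]
opening: 0.686
finger_force: 58.1
```

```bash
python3 -c "
from h import *
look('7')"
```

```text
t 9.92 yaw 1.857 q6 -0.447 [0.616  0.0052 0.0824] F [-1.9  8.3  4.8] M [ 1.06  0.36 -0.28] op 0.686
needle [0.084, 0.147]
```

Emit:
move_arm([
  [0.5,[0,0,0],[0,0,0.05]],
  [0.5,[0,0,0],[0,0,0.05]],
  [0.5,[0,0,0],[0,0,0.03]],
  [0.5,[0,0,0],[0,0,0]],
  [0.5,[0,0,0],[0,0,0]],
  [0.5,[0,0,0],[0,0,0]],
  [0.5,[0,0,0],[0,0,0]],
  [0.5,[0,0,0],[0,0,0]],
  [0.5,[0,0,0],[0,0,0]],
  [0.5,[0,0,0],[0,0,0]],
])

```text
time: 10.85
eef_pos: [0.6161, 0.0052, 0.0824]
tcp_rot: [0.649, 0.761, 0.003, 0.0]
contact_force: [-0.7, 8.4, 4.9]
opening: 0.682
finger_force: 58.0
```

```bash
python3 -c "
from h import *
view(*look('8'),'c8')"
```

```text
t 10.85 yaw 1.728 q6 -0.318 [0.6161 0.0052 0.0824] F [-0.7  8.4  4.9] M [1.14 0.23 0.  ] op 0.682
needle [0.566, 0.577]
```

View pics/c8.png

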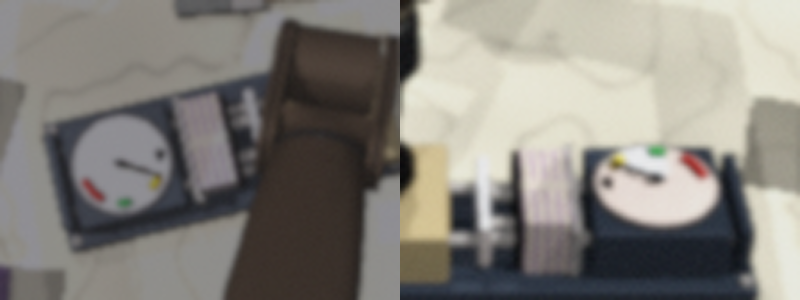

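Needle at 0.57, in the yellow, with the bundle flat against the plate. I'll nudge 0.04 rad to mid-yellow, ease off the side load, release, and rise to the knob.

Emit:
move_arm([
  [0.5,[0,0,0],[0,0,0.04]],
  [0.5,[0.001,0.0005,0],[0,0,0]],
  [0.5,[0.001,0.0005,0],[0,0,0]],
  [0.5,[0,0,0],[0,0,0]],
  [0.5,[0,0,0],[0,0,0]],
  [0.5,[0,0,0],[0,0,0]],
  [0.5,[0,0,0],[0,0,0]],
  [0.5,[0,0,0],[0,0,0]],
  [0.5,[0,0,0],[0,0,0]],
  [0.5,[0,0,0],[0,0,0]],
])

```text
time: 11.78
eef_pos: [0.6162, 0.0052, 0.0824]
tcp_rot: [0.664, 0.747, 0.001, 0.001]
contact_force: [-3.8, 1.7, 6.2]
opening: 0.681
finger_force: 58.2
```

```bash
python3 -c "
from h import *
look('9')"
```

```text
t 11.78 yaw 1.689 q6 -0.274 [0.6162 0.0052 0.0824] F [-3.8  1.7  6.2] M [ 0.32  0.48 -0.1 ] op 0.681
needle [0.703, 0.698]
```

Emit:
move_arm([
  [0.8,[0,0,0],[0,0,0]],
  [1,[0,0,0],[0,0,0]],
  [1,[0,0,0],[0,0,0]],
  [1,[0,0,0],[0,0,0]],
  [1,[0,0,0],[0,0,0]],
  [1,[0,0,0],[0,0,0]],
  [1,[0,0,-0.01],[0,0,0]],
  [1,[0,0,-0.014],[0,0,0]],
  [1,[0,0,-0.014],[0,0,0]],
  [1,[0,0,0],[0,0,0]],
])

```text
time: 12.72
eef_pos: [0.6185, 0.0046, 0.1237]
tcp_rot: [0.664, 0.748, 0.002, 0.004]
contact_force: [0.9, 0.5, -0.5]
opening: 1.002
finger_force: 0.0
```

```bash
python3 -c "
from h import *
look('10')"
```

```text
t 12.72 yaw 1.689 q6 -0.275 [0.6185 0.0046 0.1237] F [ 0.9  0.5 -0.5] M [-0.   -0.03 -0.02] op 1.002
needle [0.71, 0.692]
```

Ring released and the needle holds at 0.70. Now I'll settle and grip the knob.

Emit:
move_arm([
  [1,[0,0,0],[0,0,0]],
  [1,[0,0,0],[0,0,0]],
  [1,[0,0,0],[0,0,0]],
  [1,[0,0,0],[0,0,0]],
  [1,[0,0,0],[0,0,0]],
  [1,[0,0,0],[0,0,0]],
  [1,[0,0,0],[0,0,0]],
  [1,[0,0,0],[0,0,0]],
  [1,[0,0,0],[0,0,0]],
  [1,[0,0,0],[0,0,0]],
])

```text
time: 13.65
eef_pos: [0.6155, 0.005, 0.1183]
tcp_rot: [0.664, 0.748, 0.0, 0.0]
contact_force: [0.2, 0.3, -0.3]
opening: 0.997
finger_force: 0.0
```

Emit:
move_arm([
  [0.7,[0,0,0],[0,0,0]],
  [0.5,[0,0,0],[0,0,0]],
  [0.4,[0,0,0],[0,0,0]],
  [0.3,[0,0,0],[0,0,0]],
  [0.1,[0,0,0],[0,0,0]],
  [0.1,[0,0,0],[0,0,0]],
  [0.1,[0,0,0],[0,0,0]],
  [0.1,[0,0,0],[0,0,0]],
  [0.1,[0,0,0],[0,0,0]],
  [0.1,[0,0,0],[0,0,0]],
], grip_force=40)

```text
time: 14.48
eef_pos: [0.6161, 0.005, 0.1186]
tcp_rot: [0.664, 0.748, 0.001, 0.001]
contact_force: [3.1, 0.3, -0.3]
opening: 0.285
finger_force: 40.2
```

```bash
python3 -c "
from h import *
look('11')"
```

```text
t 14.48 yaw 1.689 q6 -0.275 [0.6161 0.005  0.1186] F [ 3.1  0.3 -0.3] M [ 0.17 -0.54 -0.02] op 0.285
needle [0.711, 0.692]
```

Emit:
move_arm([
  [0.1,[0,0,0],[0,0,0.1]],
  [0.1,[0,0,0],[0,0,0.1]],
  [0.1,[0,0,0],[0,0,0.1]],
  [0.1,[0,0,0],[0,0,0.1]],
  [0.1,[0,0,0],[0,0,0.1]],
  [0.1,[0,0,0],[0,0,0.1]],
  [0.1,[0,0,0],[0,0,0.1]],
  [0.1,[0,0,0],[0,0,0.1]],
  [0.1,[0,0,0],[0,0,0]],
  [0.1,[0,0,0],[0,0,0]],
])

```text
time: 15.42
eef_pos: [0.6169, 0.0048, 0.1187]
tcp_rot: [0.903, 0.43, 0.002, 0.001]
contact_force: [6.6, -0.5, -1.7]
opening: 0.287
finger_force: 40.1
```

```bash
python3 -c "
from h import *
look('12')"
```

```text
t 15.42 yaw 0.888 q6 0.526 [0.6169 0.0048 0.1187] F [ 6.6 -0.5 -1.7] M [ 0.09 -0.96 -0.05] op 0.287
needle [1.247, 1.185]
```

Emit:
move_arm([
  [0.1,[0,0,0],[0,0,0.1]],
  [0.1,[0,0,0],[0,0,0.1]],
  [0.1,[0,0,0],[0,0,0.1]],
  [0.1,[0,0,0],[0,0,0.1]],
  [0.1,[0,0,0],[0,0,0.1]],
  [0.1,[0,0,0],[0,0,0.1]],
  [0.1,[0,0,0],[0,0,0]],
  [0.1,[0,0,0],[0,0,0]],
  [0.1,[0,0,0],[0,0,0]],
  [0.1,[0,0,0],[0,0,0]],
])

```text
time: 16.35
eef_pos: [0.6173, 0.0043, 0.1186]
tcp_rot: [0.99, 0.144, 0.003, 0.001]
contact_force: [8.0, -0.7, -2.6]
opening: 0.292
finger_force: 40.0
```

```bash
python3 -c "
from h import *
view(*look('13'),'c13')"
```

```text
t 16.35 yaw 0.288 q6 1.126 [0.6173 0.0043 0.1186] F [ 8.  -0.7 -2.6] M [-0.12 -1.13 -0.05] op 0.292
needle [1.66, 1.527]
```

View pics/c13.png

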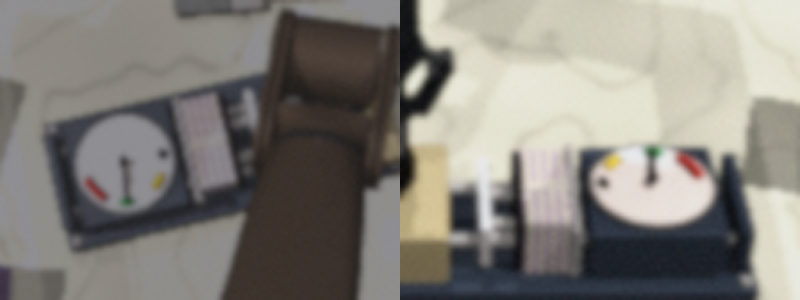

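The needle points at the green mark in both views. The dial travelled about 3.4 mm with the head, so I'll re-read with the centre shifted.

```bash
python3 -c "
from h import *
c=.5585+.2412j+.00336*np.exp(-1.336j)
for n in('top','scene'): print(n,needle2(n,np.load(f'pics/{n[0]}_13.npy'),(c,0,-1.336))[0]+.045)
"
```

```text
top 1.801
scene 1.669
```

Average is 1.73, mid-green, and matches the expected 1.71. I'll ease the side load, release and lift away.

Emit:
move_arm([
  [0.1,[0.001,0,0],[0,0,0]],
  [0.1,[0.001,0,0],[0,0,0]],
  [0.1,[0,0,0],[0,0,0]],
  [0.4,[0,0,0],[0,0,0]],
  [0.7,[0,0,0],[0,0,0]],
  [1,[0,0,0],[0,0,0]],
  [1,[0,0,0],[0,0,0]],
  [1,[0,0,0],[0,0,0]],
  [1,[0,0,0],[0,0,0]],
  [1,[0,0,0],[0,0,0]],
])

```text
time: 17.28
eef_pos: [0.6173, 0.0057, 0.1183]
tcp_rot: [0.99, 0.144, -0.0, -0.0]
contact_force: [0.1, 0.1, 0.1]
opening: 1.0
finger_force: 0.0
```

Emit:
move_arm([
  [1,[0,0,-0.01],[0,0,0]],
  [1,[0,0,-0.015],[0,0,0]],
  [1,[0,0,-0.02],[0,0,0]],
  [1,[0,0,-0.02],[0,0,0]],
  [1,[0,0,-0.02],[0,0,0]],
  [1,[0,0,-0.02],[0,0,0]],
  [1,[0,0,-0.01],[0,0,0]],
  [1,[0,0,0],[0,0,0]],
  [1,[0,0,0],[0,0,0]],
  [1,[0,0,0],[0,0,0]],
])

```text
time: 18.12
eef_pos: [0.6167, 0.0056, 0.2318]
tcp_rot: [0.99, 0.144, -0.001, -0.0]
contact_force: [-0.2, -0.1, -0.5]
opening: 1.002
finger_force: 0.0
```

```bash
python3 -c "
from h import *
a,b=look('14')
c=.5585+.2412j+.00336*np.exp(-1.336j)
for n in('top','scene'): print(n,needle2(n,np.load(f'pics/{n[0]}_14.npy'),(c,0,-1.336))[0]+.045)
view(a,b,'c14')
"
```

```text
t 18.12 yaw 0.289 q6 1.127 [0.6167 0.0056 0.2318] F [-0.2 -0.1 -0.5] M [ 0.01 -0.    0.  ] op 1.002
needle [1.656, 1.526]
top 1.7959999999999998
scene 1.667
```

View pics/c14.png

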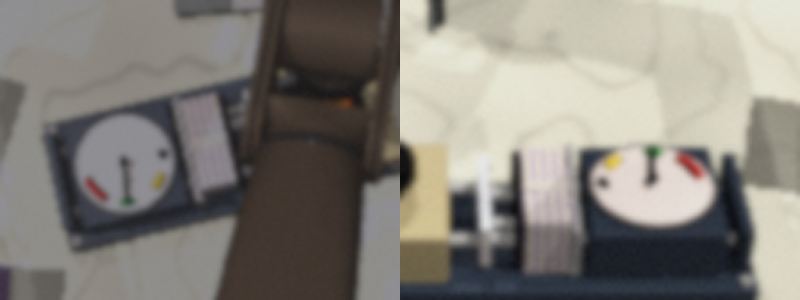

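The needle rests on the green mark in both views, the bundle is square on the plate and the gripper is clear.

```bash
python3 -c "
from plant import *
print(sign_off())"
```

```text
the job is handed in; nothing more can be done
None
```

The bundle is clamped: I left the outer ring with the needle mid-yellow at about 0.70 rad, then turned the orange knob to mid-green at about 1.7 rad, and handed the job in at about 18 s with the gripper clear of everything.

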